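Load a pin into the cross-drilling jig, home against its stop

ROBOT

A 6-joint arm with a two-finger parallel gripper is mounted at the origin on a cart in front of the work surface, level with it; the furniture and walls round the work are solid. World frame = base frame: x ahead of the robot, y to its left, z up, the work surface at z = 0. Lengths are in mm, angles in rad, forces in N, time in s.
With the tool pointing down it reaches from about 400 to 925 mm from the base axis. Payload 12.5 kg.
Tool frame: the origin (TCP) lies midway between the tips of the shut fingers; the grasp point (between the pads) lies 19 mm behind it (env.tcp_to_grasp is the distance from the TCP to the grasp point, in mm); z points along the fingers, y is the line along which they close (so a half turn about z gives the same grasp; the last joint's range is limited). The gripper opens to 95 mm and grips with 3 to 60 N. Pads are 20 mm wide; open, the fingers measure 119 mm over their backs; the gripper's body (75 mm by 180 mm) begins 59 mm behind the grasp point.
Start: joints at [-1.345, 0.491, 1.559, -0, 1.092, -0.106], TCP at [203.614, -590.921, 214.661] pointing down, gripper open.
Joint ranges: [-3.1, 3.1], [-0.84, 2.19], [0.05, 2.79], [-1.13, 4.28], [0.06, 2.93], [-2.69, 2.69]. Speed limits (rad/s): [2.22, 2.22, 2.79, 3.14, 3.14, 3.14].

INTERFACE

Orientations are given as [roll, pitch, yaw] about the fixed x, y, z axes, in that order (R = Rz(yaw) Ry(pitch) Rx(roll)).
In Python, from cell import env gives the robot as it stands. The module is installed in compiled form; this text tells all that it offers.
- The arm moves only by the tool step_arm, never from a script. Its argument "plan" is a list that holds one entry, the list of rows, each a list of 5 numbers: the shift along the tool's x, y, z in mm, then the turn about the tool's z in degrees, then the opening, from -1 (shut) to 1 (fully open). A call has 1 to 8 rows; each row is the pose to reach, as a shift and turn from the pose commanded when the call began, along the tool's axes at that moment; what a row does not reach only later rows make up. A row lasts 1/12 s, in which the tool goes at most 41.7 mm and 7.16 degrees, less where a joint would pass 70% of its speed; a pose out of reach is approached as far as the arm can. A call with a gripper value outside its range is refused whole. The fingers move at their own pace and stop on an object; the grip force is fixed at half the most. Time passes only in rows, so rows that repeat a pose let the fingers close. It gives the time, the measured TCP pose, the force, the opening and the grip force at its end, in the units of the state.
- env.state(): the state, without advancing time (a new reading comes with each control period).
- env.read_camera(name): name is "side" or "top"; returns the picture (384x512x3 uint8, blue, green, red); there is no depth.
- env.get_calibration(name): a dict with "K" (3x3 intrinsics, pixels), "D" ([k1, k2, p1, p2, k3] as OpenCV has them; the pictures are not rectified), "extrinsics" (4x4, takes a point from world to camera coordinates). Camera axes: x right, y up, looking along -z (the intrinsics and any distortion apply to the point x, -y, -z); pixel columns grow to the right and rows downward; lengths in mm; the calibration is good to about 2 mm. A picture is of the moment at which its call begins. get_calibration takes no time and is no camera call.
- env.job_done(): hands the job in; it is judged then, once.
The state is a dict: "t": time; "joints": joint angles; "qvel": joint speeds; "tau": joint torques, N m; "eef_pos": TCP position; "tcp_rot": TCP orientation; "ft_force": force on the tool from outside, world axes, zero at the start; "moment": the same for the moment, N m; "opening": opening from 0.0 (shut) to 1.0 (fully open); "grip_force": force on a finger pad.
Only numpy, scipy, OpenCV 4.12 (cv2) and the standard library are available. Lean on these libraries where they do the work, as an engineer would, in place of code of your own. Each camera call takes 0.05 s, during which the arm holds its last target. There are 200 camera calls.

TASK

The steel pin on the bench is to get a split-pin hole: load it into the blue drilling jig so that the hole will come at the right distance from its end. Lay it in the jig's V-groove with the plain round end towards the stop and push it along the groove, under the drill bridge, until that end touches the tip of the brass stop screw; then let go and leave it lying there. Do not disturb the other things on the bench.

Things in the scene. Friction and masses are not known exactly. Their poses are not given: they have to be found in the camera images.
- jig: Drilling jig, fixed to the bench: blue foot plate 206x96x10 mm, on it a dark steel rail (50 wide, its top 33 above the bench) with a 90 degree V-groove 20 wide, 10 deep. Origin on the bench under the groove; x runs along the groove to the stop, z up. The rail runs from x=-63 (open end) to x=+81 mm; the foot plate from x=-90. A pin lying in the groove has its axis at z=40 mm, 7 above the rail.
- stop_face (a point): Flat tip (13 mm across) of the brass stop screw at the groove's end, centred on the axis of a pin that lies in the groove: at x=75, z=40 mm of the jig, same axes. The drill bridge, an aluminium arch with a steel bush, spans the groove 8 to 28 mm before it; its opening is 33 wide and reaches to z=57 mm (5 mm over the pin); its bush and screws reach to z=73 mm.
- pin: Steel pin lying on the bench, about 0.5 kg: round shank 24 mm thick, 150 long, then a darker square head 24x24, 20 long (170 in all). Origin on the axis at mid length (85 mm from either end), where it balances; x points to the plain round end. On the bench its axis is 12 mm up. Pushed home, its head and 12 mm of shank stand out past the rail's open end; laid just behind the bridge it also rests securely. Sliding it in the groove takes 3 to 7 N.
- pin_tip (a point): Centre of the flat plain round end face of the pin (the end without the head), on its axis, 85 mm from the pin's origin; same axes as the pin. Home means that this point is at stop_face.
- rule: Yellow folded rule, 216x15x14 mm, lying loose beyond the jig; origin under its centre. Bystander.
- wax: Round tin of wax with a green and white side, 67 mm across, 44 high; origin under its centre. Bystander.
- rub_stone: Grey rubbing block, 68x26x22 mm, lying loose; origin under its centre. Bystander.

How it is judged:
By the outcome, as a careful person would: the job done as asked, in the order asked, and still so for the second after the job is handed in, with the robot touching nothing.
It also fails if it takes over 54 s, if anything falls off the work surface, if the arm or the gripper's body presses on something with over 40 N, if the wrist force passes 120 N, or if a joint passes its speed limit or range.

## Working session

There is one attempt and no reset: what is moved stays moved. The work goes in short steps, Python scripts to look and compute and a tool call to move; the robot and the scene stay as the last step left them, time stands still between calls to the robot, and variables do not carry over. Pictures are saved under pics/ and viewed, at most 10 in all, crops included, and the job is handed in when it is done.

Besides the shell and the picture viewer there is one more tool, called as name(argument=value, ...) on one line, values as JSON. step_arm: Moves the arm, as the interface text tells. Its arguments: {"type":"object","properties":{"plan":{"type":"array"}},"required":["plan"]}

```bash
mkdir -p pics; python3 - <<'E'
from cell import env
import cv2
for n in("top","side"):
    cv2.imwrite(f"pics/{n}0.png",env.read_camera(n)); c=env.get_calibration(n); print(n,c)
s=env.state(); print(s["t"],s["eef_pos"],s["tcp_rot"],s["opening"])
E
```

```text
top {'K': array([[467.91771428,   0.        , 260.23143427],
       [  0.        , 467.91771428, 197.39993768],
       [  0.        ,   0.        ,   1.        ]]), 'D': array([0.05331277, 0.        , 0.        , 0.        , 0.        ]), 'extrinsics': array([[-1.79568789e-02, -9.99827267e-01,  4.79454333e-03,
        -2.85109563e+02],
       [ 9.89254803e-01, -1.70707016e-02,  1.45201673e-01,
        -5.88986651e+02],
       [-1.45094746e-01,  7.35039387e-03,  9.89390462e-01,
        -1.00767627e+03],
       [ 0.00000000e+00,  0.00000000e+00,  0.00000000e+00,
         1.00000000e+00]])}
side {'K': array([[436.16857546,   0.        , 251.62098613],
       [  0.        , 436.16857546, 185.82862433],
       [  0.        ,   0.        ,   1.        ]]), 'D': array([0.01960836, 0.        , 0.        , 0.        , 0.        ]), 'extrinsics': array([[ 9.21918372e-01, -3.87031926e-01,  1.65167693e-02,
        -6.64969837e+02],
       [ 2.27806692e-01,  5.76139131e-01,  7.84963574e-01,
        -8.17971675e+00],
       [-3.13321921e-01, -7.19909710e-01,  6.19321713e-01,
        -9.39165282e+02],
       [ 0.00000000e+00,  0.00000000e+00,  0.00000000e+00,
         1.00000000e+00]])}
0.1 [ 203.56593973 -590.70305316  214.13244851] [-3.14061915e+00 -9.56641816e-05  3.31803248e-01] 1.000262330342369
```

View pics/top0.png

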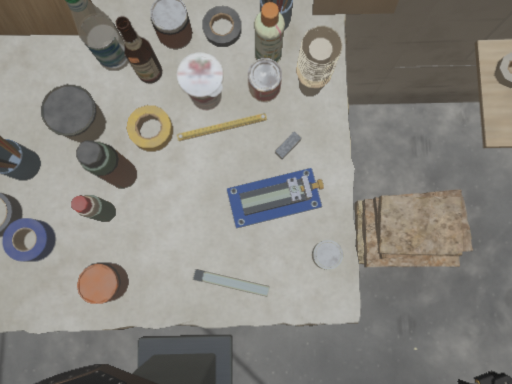

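View pics/side0.png

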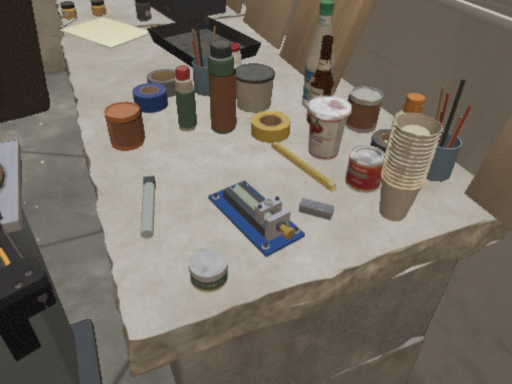

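The top view shows the pin with its dark head at (199,276) and its round end at (269,291). The jig's open end is near (242,203), and the brass screw is at about (318,184). I'll zoom in on both for accurate pixel positions.

```bash
python3 - <<'E'
import cv2,numpy as np
a=cv2.imread("pics/top0.png")[160:305,180:340]
cv2.imwrite("pics/crop_top.png",cv2.resize(a,None,fx=4,fy=4,interpolation=cv2.INTER_CUBIC))
b=cv2.imread("pics/side0.png")[165:295,120:320]
cv2.imwrite("pics/crop_side.png",cv2.resize(b,None,fx=4,fy=4,interpolation=cv2.INTER_CUBIC))
E
```

```text
(no output)
```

View pics/crop_top.png

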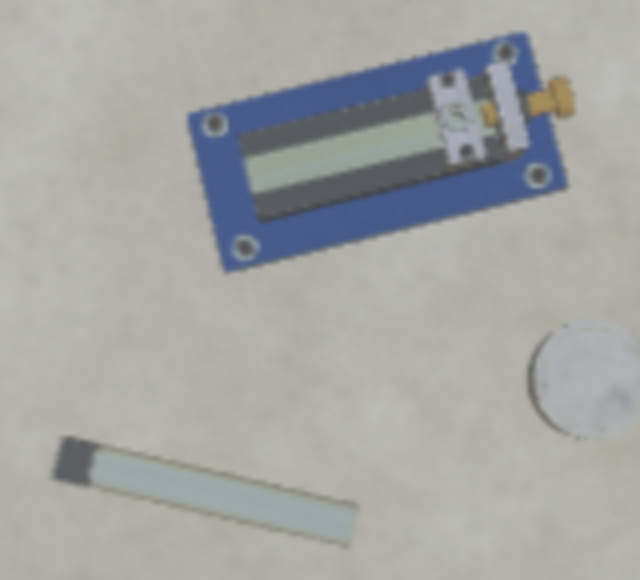

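View pics/crop_side.png

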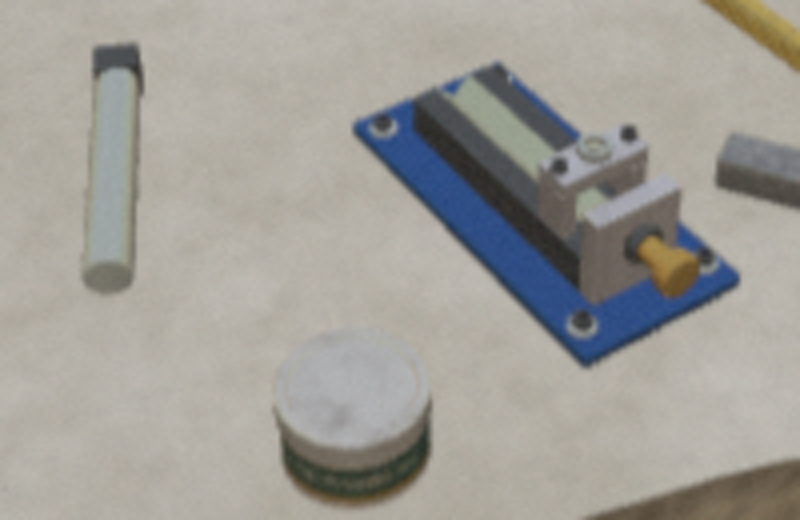

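The top crop gives the jig plate corners at (189,113), (527,33), (568,187) and (226,272), and the pin's ends at (58,458) and (352,524). The side crop gives plate corners at (500,65), (357,126), (738,278) and (587,363), and the round face centre at (108,277). I'll fit both poses from these.

```bash
cat > h.py <<'E'
import numpy as np,cv2
from scipy.optimize import least_squares
from cell import env
CAL={n:env.get_calibration(n) for n in("top","side")}
def proj(n,P):
    c=CAL[n];E=np.diag([1,-1,-1.])@c["extrinsics"][:3]
    return cv2.projectPoints(np.array(P,float).reshape(-1,1,3),cv2.Rodrigues(E[:,:3])[0],E[:,3],c["K"],c["D"])[0][:,0]
def place(p,L):
    L=np.array(L,float);c,s=np.cos(p[2]),np.sin(p[2])
    return np.c_[p[0]+c*L[:,0]-s*L[:,1],p[1]+s*L[:,0]+c*L[:,1],L[:,2]]
def fit(obs,p0,f=place):
    r=lambda p:np.concatenate([(proj(n,f(p,L))-np.array(U)).ravel() for n,L,U in obs])
    q=least_squares(r,p0,x_scale=[100,100,1][:len(p0)]+[10]*(len(p0)-3)); return q.x,r(q.x)
def crop(U,o,k=4): return (np.array(U,float)+.5)/k-.5+np.array(o)
E
python3 - <<'E'
from h import *
C=[(-90,48,10),(116,48,10),(116,-48,10),(-90,-48,10)]
jt=("top",C,crop([(189,113),(527,33),(568,187),(226,272)],(180,160)))
js=("side",C,crop([(500,65),(738,278),(587,363),(357,126)],(120,165)))
pt=("top",[(-85,0,12),(85,0,12)],crop([(58,458),(352,524)],(180,160)))
ps=("side",[(85,0,12),(-85,0,24)],crop([(108,277),(117,45)],(120,165)))
for a,p0 in(((jt,js),[450,-300,-1.3]),((pt,ps),[250,-250,-1.7])):
    for o in(a,a[:1],a[1:]):
        p,r=fit(o,p0);print(p.round(3),abs(r).max().round(2))
    p,_=fit(a,p0)
    print(place(p,[(75,0,40),(-63,0,33),(85,0,12),(-85,0,12)]).round(1))
E
```

```text
[ 585.62  -316.378   -1.351] 1.6
[ 585.707 -315.204   -1.348] 0.74
[ 585.183 -318.094   -1.353] 1.77
[[ 602.  -389.6   40. ]
 [ 571.9 -254.9   33. ]
 [ 604.2 -399.3   12. ]
 [ 567.1 -233.4   12. ]]
[ 396.514 -226.339   -1.813] 0.5
[ 396.536 -226.011   -1.806] 0.09
[ 396.523 -226.987   -1.819] 0.35
[[ 378.5 -299.1   40. ]
 [ 411.6 -165.2   33. ]
 [ 376.1 -308.9   12. ]
 [ 416.9 -143.8   12. ]]
```

```bash
cat >> h.py <<'E'
def go(x,y,z,yaw):
    s=env.state();R=cv2.Rodrigues
    from scipy.spatial.transform import Rotation as Ro
    M=Ro.from_euler("xyz",s["tcp_rot"]);d=M.inv().apply(np.array([x,y,z])-s["eef_pos"])
    dy=(yaw-s["tcp_rot"][2]+np.pi)%(2*np.pi)-np.pi
    print("t",s["t"],"shift",d.round(1),"turn",round(-np.degrees(dy),2))
E
python3 -c "
from h import *
go(396.5,-226.3,120,1.329)"
```

```text
t 0.1 shift [ 301.1 -281.6   94.4] turn -57.14
```

step_arm(plan=[[[35,-33,8,-6,1],[70,-66,16,-12,1],[105,-98,24,-19,0.6],[140,-131,35,-26,0.4],[175,-164,45,-33,0.4],[205,-192,55,-40,0.4],[235,-220,65,-47,0.4],[260,-243,75,-53,0.4]]])

```text
t: 0.77
eef_pos: [356.7, -300.7, 147.2]
tcp_rot: [3.141, 0.0, 1.263]
ft_force: [0.4, -0.3, 0.4]
opening: 0.706
grip_force: 0.0
```

```bash
python3 -c "
from h import *
go(396.5,-226.3,60,1.329);print(env.state()['opening'],env.state()['eef_pos'])"
```

```text
t 0.7667 shift [83.  15.3 87.2] turn -3.8
0.706301232956695 [ 356.74983708 -300.72818814  147.19892333]
```

step_arm(plan=[[[15,5,20,-1,0.4],[30,10,40,-2,0.4],[45,15,60,-3,0.4],[55,20,75,-4,0.4],[55,20,75,-4,0.4],[55,20,75,-4,0.4],[55,20,75,-4,0.4]]])

```text
t: 1.35
eef_pos: [392.3, -257.0, 73.1]
tcp_rot: [3.141, 0.0, 1.326]
ft_force: [0.3, 0.4, 0.0]
opening: 0.7
grip_force: 0.0
```

```bash
python3 -c "
from h import *
go(396.5,-226.3,7,1.329);print(env.state()['opening'],env.state()['eef_pos'])
cv2.imwrite('pics/s1.png',cv2.resize(env.read_camera('side')[100:300,60:320],None,fx=3,fy=3))"
```

```text
t 1.35 shift [30.8 -3.4 66.1] turn -0.17
0.7000587586740575 [ 392.3301957  -256.99245078   73.08240305]
```

View pics/s1.png

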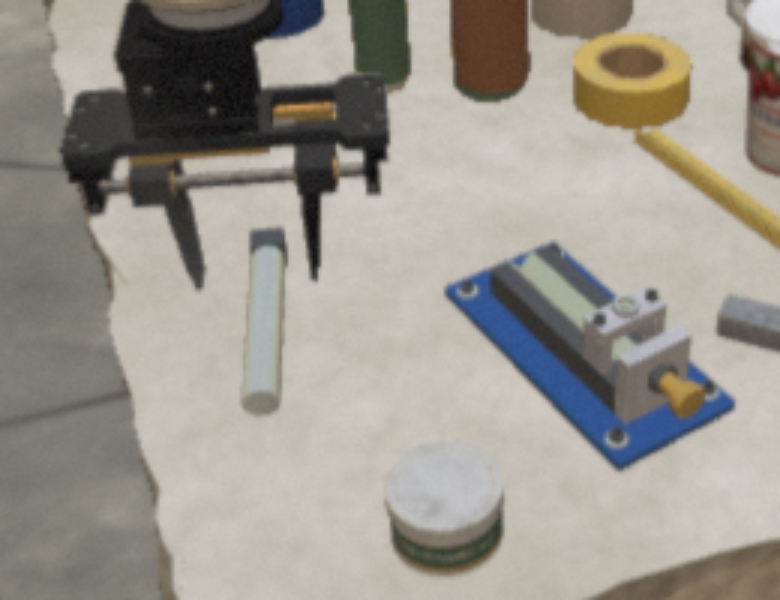

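The open fingers straddle the pin (its head is at crop (267,240), its tip at (262,402)). Next I go down to 7 mm and close.

step_arm(plan=[[[15,-2,15,0,0.4],[31,-3.4,35,0,0.4],[31,-3.4,50,0,0.4],[31,-3.4,60,0,0.4],[31,-3.4,66,0,0.4],[31,-3.4,66,0,0.4],[31,-3.4,66,0,0.4]]])

```text
t: 1.98
eef_pos: [396.5, -226.1, 7.0]
tcp_rot: [3.141, 0.0, 1.326]
ft_force: [0.3, 0.2, 0.1]
opening: 0.694
grip_force: 0.0
```

step_arm(plan=[[[0,0,0,0,-0.2],[0,0,0,0,-0.4],[0,0,0,0,-0.6],[0,0,0,0,-1],[0,0,0,0,-1],[0,0,0,0,-1],[0,0,0,0,-1],[0,0,0,0,-1]]])

```text
t: 2.65
eef_pos: [396.5, -225.5, 6.5]
tcp_rot: [-3.141, 0.0, 1.327]
ft_force: [-0.5, 0.1, 1.3]
opening: 0.25
grip_force: 30.0
```

step_arm(plan=[[[0,0,0,0,-1],[0,0,0,0,-1],[0,0,-4,0,-1],[0,0,-9,0,-1],[0,0,-15,0,-1],[0,0,-20,0,-1],[0,0,-20,0,-1],[0,0,-20,0,-1]]])

```text
t: 3.32
eef_pos: [396.7, -225.7, 26.9]
tcp_rot: [3.141, 0.0, 1.327]
ft_force: [1.3, 0.4, -4.8]
opening: 0.245
grip_force: 30.0
```

```bash
python3 -c "
from h import *
s=env.state();print(s['moment'],s['eef_pos'],s['tcp_rot'])
cv2.imwrite('pics/s2.png',cv2.resize(env.read_camera('side')[130:270,80:260],None,fx=4,fy=4))"
```

```text
[ 0.00374549 -0.07698454  0.01061868] [ 396.70330007 -225.65259199   26.88024366] [3.14065456e+00 4.69069159e-04 1.32659728e+00]
```

View pics/s2.png

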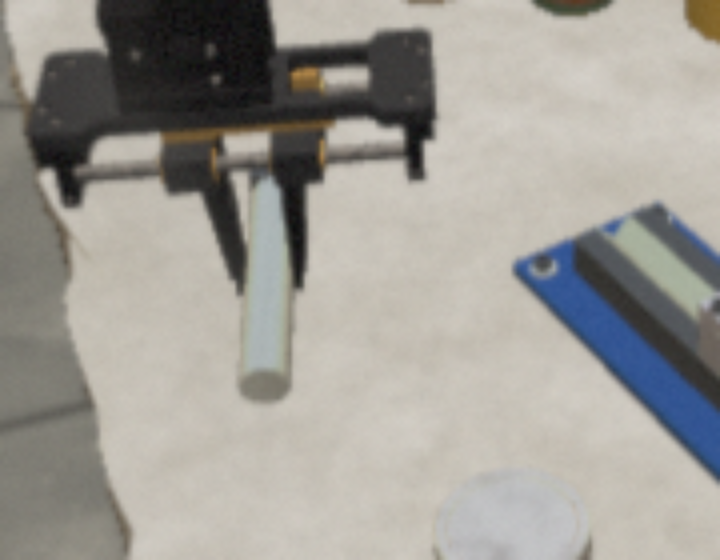

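The pin is held, with its round end at crop (265,385) and its rear running up between the fingers. I'll check whether it is tilted.

```bash
python3 - <<'E'
from h import *
k=lambda u:((u-np.array([80,130])+.5)*4-.5).round(0)
for t in(-15,-8,-4,0,4,8,15):
    a=np.radians(t);d=np.array([np.cos(-1.815)*np.cos(a),np.sin(-1.815)*np.cos(a),-np.sin(a)])
    c=np.array([396.7,-225.7,32.4])
    print(t,k(proj("side",[c+85*d,c-65*d,c-85*d])).tolist(),"top",proj("top",[c+85*d,c-85*d]).round(1).tolist())
E
```

```text
-15 [[257.0, 346.0], [277.0, 219.0], [279.0, 205.0]] top [[266.6, 291.6], [195.3, 274.0]]
-8 [[259.0, 365.0], [275.0, 206.0], [277.0, 188.0]] top [[267.4, 291.6], [193.8, 273.9]]
-4 [[261.0, 375.0], [274.0, 199.0], [276.0, 179.0]] top [[267.7, 291.5], [193.2, 273.8]]
0 [[263.0, 385.0], [273.0, 192.0], [274.0, 170.0]] top [[267.7, 291.4], [192.7, 273.9]]
4 [[265.0, 394.0], [272.0, 185.0], [273.0, 161.0]] top [[267.5, 291.2], [192.5, 273.9]]
8 [[266.0, 402.0], [271.0, 179.0], [271.0, 153.0]] top [[267.2, 291.0], [192.4, 274.0]]
15 [[269.0, 414.0], [269.0, 169.0], [269.0, 140.0]] top [[266.2, 290.6], [192.6, 274.3]]
```

It is level. Next I carry it up and over to above the groove, with the tip just behind the bridge.

```bash
python3 -c "
from h import *
go(575.6,-271.5,90,1.790)"
```

```text
t 3.3667 shift [ -1.3 184.8 -63.3] turn -26.55
```

step_arm(plan=[[[0,0,-20,0,-1],[0,4,-45,0,-1],[0,25,-63,-3,-1],[0,50,-63,-7,-1],[0,75,-63,-11,-1],[0,100,-63,-15,-1],[0,125,-63,-19,-1],[0,150,-63,-23,-1]]])

```text
t: 4.03
eef_pos: [543.0, -261.8, 89.0]
tcp_rot: [-3.141, -0.0, 1.732]
ft_force: [-0.3, -0.9, -3.7]
opening: 0.245
grip_force: 30.0
```

step_arm(plan=[[[0,17,0,-2,-1],[-2,28,0,-3,-1],[-2,32,0,-3.5,-1],[-2,32,0,-3.5,-1],[-2,32,0,-3.5,-1]]])

```text
t: 4.45
eef_pos: [573.2, -258.4, 88.9]
tcp_rot: [-3.141, -0.001, 1.789]
ft_force: [0.4, 0.4, -4.1]
opening: 0.246
grip_force: 30.0
```

```bash
python3 -c "
from h import *
go(575.6,-271.5,60,1.790)
s=cv2.resize(env.read_camera('side')[130:260,160:320],None,fx=3.0,fy=3.0)
t=cv2.resize(env.read_camera('top')[150:240,200:340],None,fx=4,fy=4)
o=np.zeros((600,800,3),np.uint8)
cv2.imwrite('pics/s3.png',s);cv2.imwrite('pics/t3.png',t)"
```

```text
t 4.45 shift [-13.3  -0.5  28.9] turn -0.07
```

View pics/t3.png

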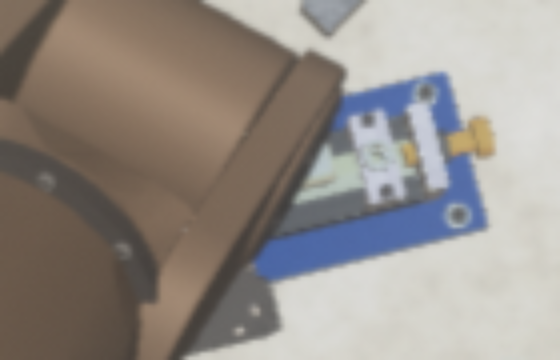

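The arm hides most of it from the top, though the pin's end shows over the groove at about crop (325,170), pointing at the bridge. I'll shift and go lower, then check from the side.

step_arm(plan=[[[-6,0,8,0,-1],[-13,-0.5,20,0,-1],[-13,-0.5,32,0,-1],[-13,-0.5,41,0,-1],[-13,-0.5,41,0,-1],[-13,-0.5,41,0,-1]]])

```text
t: 5.05
eef_pos: [575.9, -271.3, 47.3]
tcp_rot: [-3.14, -0.001, 1.789]
ft_force: [0.2, -0.5, -3.9]
opening: 0.248
grip_force: 30.0
```

```bash
python3 - <<'E'
from h import *
go(575.6,-271.5,36,1.790)
s=env.read_camera('side')[140:260,160:320]
cv2.imwrite('pics/s4.png',cv2.resize(s,None,fx=5,fy=5,interpolation=cv2.INTER_CUBIC))
e=env.state()['eef_pos'];d=np.array([.2182,-.9759,0]);c=e+[0,0,5.5]
k=lambda u:((u-np.array([160,140])+.5)*5-.5).round(0).tolist()
print("exp tip",k(proj("side",[c+85*d,c-85*d])))
J=[585.6,-316.4,-1.351]
print("groove V bottom (-63),(-20),(40), stop; rail edges open", k(proj("side",place(J,[(-63,0,23),(-20,0,23),(40,0,23),(75,0,40),(-63,10,33),(-63,-10,33),(-63,25,33),(-63,-25,33),(47,0,33)]))))
E
```

```text
t 5.05 shift [-0.2 -0.3 11.3] turn -0.05
exp tip [[516.0, 322.0], [282.0, 110.0]]
groove V bottom (-63),(-20),(40), stop; rail edges open [[368.0, 247.0], [426.0, 301.0], [513.0, 383.0], [570.0, 401.0], [388.0, 220.0], [348.0, 237.0], [417.0, 208.0], [318.0, 249.0], [525.0, 374.0]]
```

View pics/s4.png

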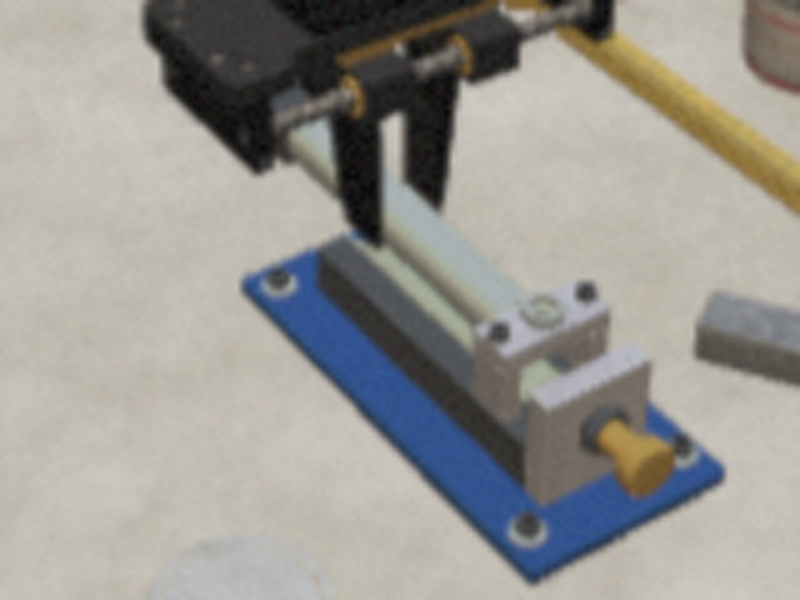

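The measured poses fit this view: the rail corner is at (318,250) and the pin lies above the groove, its tip just short of the bridge. I'll lower it, watching the force.

step_arm(plan=[[[0,0,3,0,-1],[0,0,6,0,-1],[0,-0.3,9,0,-1],[0,-0.3,11,0,-1],[0,-0.3,11,0,-1],[0,-0.3,11,0,-1]]])

```text
t: 5.6
eef_pos: [576.0, -271.6, 37.4]
tcp_rot: [-3.142, 0.0, 1.789]
ft_force: [0.4, 0.7, -4.6]
opening: 0.245
grip_force: 30.0
```

step_arm(plan=[[[0,0,1,0,-1],[0,0,1.5,0,-1],[0,0,2,0,-1],[0,0,2,0,-1],[0,0,2,0,-1]]])

```text
t: 6.02
eef_pos: [576.0, -271.6, 35.5]
tcp_rot: [-3.142, 0.0, 1.789]
ft_force: [-0.9, 0.5, -4.9]
opening: 0.243
grip_force: 30.0
```

step_arm(plan=[[[0,0,0.5,0,-1],[0,0,1,0,-1],[0,0,1,0,-1],[0,0,1,0,-1]]])

```text
t: 6.35
eef_pos: [576.0, -271.7, 34.8]
tcp_rot: [3.142, 0.0, 1.789]
ft_force: [-2.1, -0.1, 0.7]
opening: 0.244
grip_force: 30.0
```

The groove now carries the pin's weight. I'll release, lift, and see how it lies.

step_arm(plan=[[[0,0,0,0,-0.4],[0,0,0,0,-0.2],[0,0,0,0,0],[0,0,0,0,0],[0,0,0,0,0],[0,0,-15,0,0],[0,0,-40,0,0],[0,0,-75,0,0]]])

```text
t: 7.02
eef_pos: [575.1, -271.0, 108.1]
tcp_rot: [-3.138, -0.003, 1.789]
ft_force: [0.5, -0.5, -0.5]
opening: 0.497
grip_force: 0.0
```

```bash
python3 - <<'E'
from h import *
J=[585.6,-316.4,-1.351]
p=place(J,[(-165,0,110),(-165,0,38)]);print(p)
go(*p[0],1.790)
E
```

```text
[[ 549.62490902 -155.36959036  110.        ]
 [ 549.62490902 -155.36959036   38.        ]]
t 7.0167 shift [118.4   0.2  -1.5] turn -0.05
```

step_arm(plan=[[[20,0,0,0,0],[45,0,0,0,-0.5],[70,0,0,0,-1],[95,0,0,0,-1],[110,0,0,0,-1],[118,0.2,0,0,-1],[118,0.2,0,0,-1],[118,0.2,0,0,-1]]])

```text
t: 7.68
eef_pos: [551.2, -156.8, 109.6]
tcp_rot: [3.141, 0.001, 1.79]
ft_force: [-0.2, -0.0, -0.6]
opening: 0.063
grip_force: 0.0
```

step_arm(plan=[[[0,0,20,0,-1],[0,0,40,0,-1],[0,0,60,0,-1],[0,0,75,0,-1],[0,0,80,0,-1],[0,0,80,0,-1],[0,0,80,0,-1]]])

```text
t: 8.27
eef_pos: [551.0, -157.2, 29.7]
tcp_rot: [3.141, 0.0, 1.788]
ft_force: [-0.1, -0.1, 0.2]
opening: 0.007
grip_force: 0.0
```

```bash
python3 - <<'E'
from h import *
J=[585.6,-316.4,-1.351]
go(*place(J,[(-105,0,30)])[0],1.790)
s=env.read_camera('side')[130:260,160:320]
cv2.imwrite('pics/s5.png',cv2.resize(s,None,fx=4.5,fy=4.5,interpolation=cv2.INTER_CUBIC))
k=lambda u:((u-np.array([160,130])+.5)*4.5-.5).round(0).tolist()
print(k(proj("side",place(J,[(39,0,40),(-131,0,40),(-111,0,40)]))))
E
```

```text
t 8.2667 shift [-58.   -0.9  -0.3] turn -0.09
[[462.0, 359.0], [254.0, 168.0], [276.0, 188.0]]
```

View pics/s5.png

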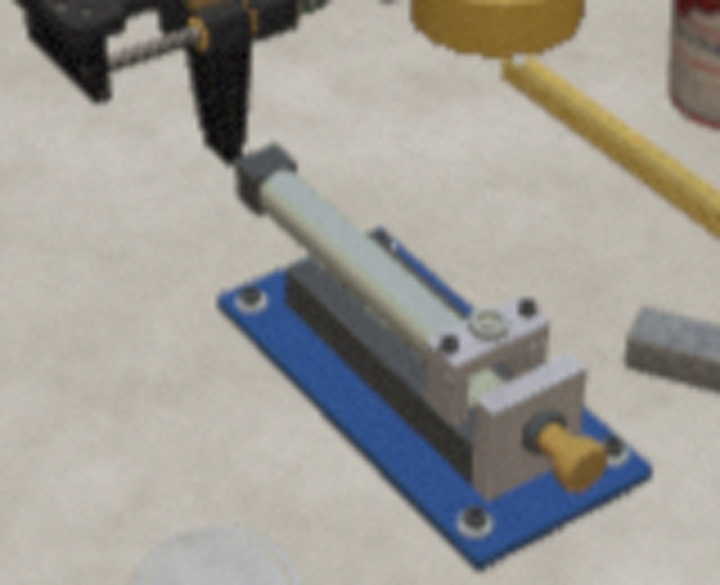

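The pin lies straight in the groove with its tip at the bridge. The shut fingers stand behind the head, at crop (232,158). I'll push now, slowing down near the end.

step_arm(plan=[[[-8,0,0,0,-1],[-16,-0.5,0,0,-1],[-20,-0.9,0,0,-1],[-24,-0.9,0,0,-1],[-28,-0.9,0,0,-1],[-32,-0.9,0,0,-1],[-36,-0.9,0,0,-1],[-40,-0.9,0,0,-1]]])

```text
t: 8.98
eef_pos: [558.5, -195.5, 29.6]
tcp_rot: [-3.141, -0.0, 1.789]
ft_force: [0.2, 6.7, 3.1]
opening: 0.006
grip_force: 2.9
```

step_arm(plan=[[[-2,0,0,0,-1],[-4,0,0,0,-1],[-6,0,0,0,-1],[-8,0,0,0,-1],[-9,0,0,0,-1],[-10,0,0,0,-1]]])

```text
t: 9.48
eef_pos: [560.8, -205.2, 29.6]
tcp_rot: [3.141, -0.0, 1.789]
ft_force: [0.8, 6.6, 3.5]
opening: 0.004
grip_force: 2.8
```

```bash
python3 - <<'E'
from h import *
J=[585.6,-316.4,-1.351]
go(*place(J,[(-105,0,30)])[0],1.790)
E
```

```text
t 9.4833 shift [-9.  -0.  -0.4] turn -0.04
```

step_arm(plan=[[[-1,0,0,0,-1],[-2,0,0,0,-1],[-3,0,0,0,-1],[-4,0,0,0,-1],[-5,0,0,0,-1]]])

```text
t: 9.9
eef_pos: [561.8, -209.9, 29.7]
tcp_rot: [3.141, -0.0, 1.789]
ft_force: [-0.7, 14.2, 5.8]
opening: 0.003
grip_force: 7.0
```

step_arm(plan=[[[-0.7,0,0,0,-1],[-1.4,0,0,0,-1],[-2,0,0,0,-1]]])

```text
t: 10.15
eef_pos: [561.8, -210.0, 29.6]
tcp_rot: [-3.141, -0.003, 1.789]
ft_force: [1.1, 22.7, 9.5]
opening: 0.006
grip_force: 10.9
```

step_arm(plan=[[[-0.7,0,0,0,-1],[-1.4,0,0,0,-1],[-1.4,0,0,0,-1]]])

```text
t: 10.4
eef_pos: [561.8, -210.0, 29.6]
tcp_rot: [-3.14, -0.005, 1.789]
ft_force: [1.3, 27.8, 10.8]
opening: 0.003
grip_force: 13.3
```

It is firmly stopped: 28 N and no motion for the last 3 mm commanded. I'll back off, lift clear and check.

step_arm(plan=[[[3,0,0,0,-1],[8,0,0,0,-1],[16,0,0,0,-1],[26,0,0,0,-1],[38,0,-15,0,-1],[45,0,-45,0,-1],[50,0,-80,0,-1],[50,0,-115,0,-1]]])

```text
t: 11.07
eef_pos: [550.7, -163.3, 145.3]
tcp_rot: [-3.14, -0.001, 1.79]
ft_force: [0.2, -0.5, -0.4]
opening: 0.004
grip_force: 0.0
```

step_arm(plan=[[[20,-30,-10,0,-1],[45,-60,-10,0,-1],[70,-90,-10,0,-1],[90,-120,-10,0,-1],[90,-120,-10,0,-1],[90,-120,-10,0,-1]]])

```text
t: 11.57
eef_pos: [413.8, -102.1, 154.9]
tcp_rot: [3.141, 0.001, 1.789]
ft_force: [0.2, -0.3, 0.3]
opening: 0.004
grip_force: 0.0
```

```bash
python3 - <<'E'
from h import *
J=[585.6,-316.4,-1.351]
s=env.read_camera('side')[150:260,190:300]
t=env.read_camera('top')[160:240,200:340]
S=cv2.resize(s,(550,550),interpolation=cv2.INTER_CUBIC)[:,:400]
cs=cv2.resize(s,(400,400),interpolation=cv2.INTER_CUBIC);ct=cv2.resize(t,(800,457),interpolation=cv2.INTER_CUBIC)
cs=cv2.resize(env.read_camera('side')[185:240,240:310],(400,314),interpolation=cv2.INTER_CUBIC)
ct=cv2.resize(env.read_camera('top')[170:215,215:330],(800,313),interpolation=cv2.INTER_CUBIC)
o=np.zeros((590,800,3),np.uint8);o[:280]=ct[:280]
s2=cv2.resize(env.read_camera('side')[150:250,190:300],(341,310),interpolation=cv2.INTER_CUBIC)
o[280:,:400]=cs[:310];o[280:,420:761]=s2
cv2.imwrite('pics/f.png',o);print(env.state()['t'],env.state()['eef_pos'])
k=lambda u:((u-np.array([215,170])+.5)*6.957-.5).round(0).tolist()
print(k(proj("top",place(J,[(75,0,40),(-95,0,40),(-75,0,40)]))))
E
```

```text
11.8167 [ 415.70121009 -103.2029109   154.25972199]
[[606.0, 135.0], [97.0, 257.0], [157.0, 243.0]]
```

View pics/f.png

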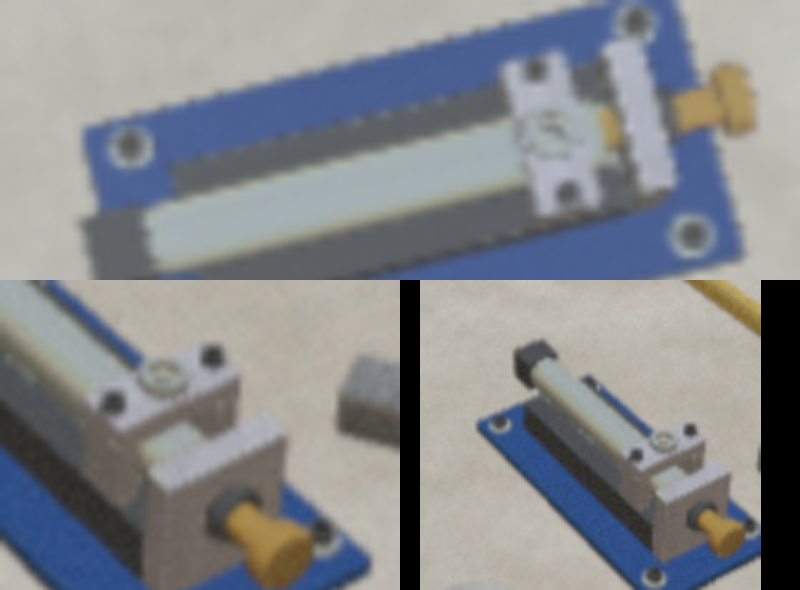

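The pin has passed under the bridge and its round end touches the brass tip at composite (603,130); the predicted stop was (606,135). The head stands out past the rail's open end at about (115,245). Nothing else has moved and the arm is clear.

```bash
python3 -c "
from cell import env
print(env.job_done())"
```

```text
the job is handed in; nothing more can be done
None
```

The pin lies in the jig's V-groove with its plain round end against the brass stop screw; the gripper has let go and is clear, and the job was handed in at about 12 s of the 54 s allowed.

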